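# Hook a tool arm into the slotted stand and lock it

### The job

Take the yellow two-pronged tool arm and hook its two claws into the slotted strip of the bench stand, in the two slots just above the red spring catch. Then press the arm down, firmly but without forcing it, until it is fully home and the catch has snapped out over its foot, and let go of it. The strip is clamped in long holes and may sit a few millimetres high or low, so find the slots by feel; leave the other things on the bench where they are.

Things in the scene. Friction and masses are not known exactly. Their poses are not given: they have to be found in the camera images.
- tool_arm: Yellow loose tool arm, about 250 g, standing as it will hang. Origin: underside of the spine, mid-width, in the plane of its flat back. x: out of the back, the way the claws point; z up. Spine 20 mm wide (y), 11 thick (x -11 to 0), 105 tall. Two prongs (8 mm bars) at y = +-32 mm, z 0 to 8, run to x = -132, tips up to z = 20. Below: a toe 5 mm tall, under a window for the catch.
- grip (a point): Grasp point on the tool arm, at x -66, y 0, z 80 mm in its frame: middle of the grip fin, an upright plate 10 mm thick (y), x -85 to -11, z 62 to 98, free on both sides. Axes as the tool arm's.
- claws (a point): Point on the tool arm's back face (x 0, y 0, z 46 mm): underside of the lower claw's neck. Two alike steel claws, the upper one 40 mm above. Each is 6 mm wide (y), reaches 12 mm out of the back and has a neck 6 mm tall; at its end (x 6 to 12) a tooth hangs 16 mm below the neck's underside, so a claw is 22 mm tall. Axes as the tool arm's.
- stand: Fixed blue bench stand: base plate 125x150x12 mm, channel 43 mm wide, 220 tall, with an aluminium slotted strip, 34 mm wide, 4 thick, facing the robot. Origin: on the bench, mid-width, in the plane of the strip's front face; x into the stand, z up. Base plate x -35 to +90. Locked, the tool arm's axes are parallel and its origin at x -2 to 0, y within 2.5, z = 50 mm plus the strip's height error.
- slots (a point): Point on the stand, x 0, y 0, z 96 mm: lower edge of the lower claw's slot if the strip sat in its middle position. The strip is really up to 6 mm higher or lower (not measured, does not move). Slots 11 mm wide, 26 tall, at 40 mm pitch: lower claw, upper claw 40 mm above, then a spare. Claws pass only while the arm is 16 to 20 mm above its locked height. 33 mm free behind.
- catch (a joint): Red spring catch, 10 mm wide, 9 tall, its underside 39.5 mm below the lower slot's lower edge: 0 m standing 6 mm out of the face, up to 0.007 pushed in. Pressed, the arm's toe meets its ramp 14 mm above locked height and pushes it in 3 to 6 mm (5 to 15 N down); near 1 mm above locked height it snaps out over the toe, then the necks land hard on the slots. Pressing over 25 N at the fin is forcing.
- spine_top (a point): Middle of the flat top of the tool arm's spine, 11x20 mm, at x -5.5, y 0, z 105 mm in its frame. Axes as the tool arm's.
- spray_can: Bystander: aerosol can with a black cap, 54 mm across, 180 mm tall, standing at the back. Origin: centre of its underside.
- blue_filter: Bystander: blue oil filter, 67 mm across, 92 mm tall. Origin: centre of its underside.
- hammer_b: Bystander: hammer with a wooden handle lying flat, 224x112x33 mm. Origin: centre of its underside.

How it is judged:
By the outcome, as a careful person would: the job done as asked, in the order asked, and still so for the second after the job is handed in, with the robot touching nothing.
It also fails if it takes over 56 s, if anything falls off the work surface, if the arm or the gripper's body presses on something with over 40 N, if the wrist force passes 120 N, or if a joint passes its speed limit or range.

### The arm

A 6-joint arm with a two-finger parallel gripper is mounted at the origin on a cart in front of the work surface, level with it; the furniture and walls round the work are solid. World frame = base frame: x ahead of the robot, y to its left, z up, the work surface at z = 0. Lengths are in m, angles in degrees, forces in N, time in s.
With the tool pointing down it reaches from about 0.4 to 0.825 m from the base axis. Payload 7 kg.
Tool frame: the origin (TCP) lies midway between the tips of the shut fingers; the grasp point (between the pads) lies 19 mm behind it (r.grip_point_offset is the z of the grasp point in the tool frame, in m); z points along the fingers, y is the line along which they close (so a half turn about z gives the same grasp; the last joint's range is limited). The gripper opens to 88 mm and grips with 3 to 60 N. Pads are 19 mm wide; open, the fingers measure 130 mm over their backs; the gripper's body (78 mm by 193 mm) begins 47 mm behind the grasp point.
Start: joints at [-57.462, 20.546, 0.682, 0, -70.136, -16.507], TCP at [0.186, -0.649, 0.227] pointing down, gripper open.
Joint ranges: [-176.03, 176.03], [-82.01, 121.73], [-58.28, 71.71], [-173.87, 95.51], [-174.79, -0.11], [-173.66, 173.66]. Speed limits (degrees/s): [136.94, 136.94, 172.46, 180, 180, 180].

### API

Orientations are given as [roll, pitch, yaw] about the fixed x, y, z axes, in that order (R = Rz(yaw) Ry(pitch) Rx(roll)).
In Python, from plant import r, viewer, recognise, outline_of, pinpoint gives the robot as it stands.
- The arm moves only by the tool move_arm, never from a script. Its argument "targets" is a list of rows, each a list of 2 entries, a list of its own where there are three numbers: the shift along the tool's x, y, z in cm, then the turn, a rotation vector about the tool's x, y, z in rad. A call has 1 to 5 rows; each row is the pose to reach, as a shift and turn from the pose commanded when the call began, along the tool's axes at that moment; what a row does not reach only later rows make up. A row lasts 1/8 s, in which the tool goes at most 62.5 mm and 10.7 degrees, less where a joint would pass 70% of its speed; a pose out of reach is approached as far as the arm can. A call with a gripper value outside its range is refused whole. "jaw" is the finger opening in cm, from 0 to 8.76, set as the call begins (left out, the last holds). The fingers move at their own pace and stop on an object; "squeeze" is the grip in N (left out, the last holds). Time passes only in rows, so rows that repeat a pose let the fingers close. It gives the time, the measured TCP pose, the force, the opening and the grip force at its end, in the units of the state.
- r.get_state(): the state, without advancing time (a new reading comes with each control period).
- viewer.capture(name): name is "scene" or "top"; returns a dict with "image" (400x640x3 uint8, blue, green, red), "intrinsics" (3x3 intrinsics, pixels), "camera_from_world" (4x4, takes a point from world to camera coordinates). Camera axes: x right, y up, looking along -z (the intrinsics and any distortion apply to the point x, -y, -z); pixel columns grow to the right and rows downward; lengths in m; the calibration is good to about 2 mm. A picture is of the moment at which its call begins. There is no depth.
- r.close_job(): hands the job in; it is judged then, once.
Trained networks look in the newest picture that a camera, given by its name, has taken for a name from the list of things; names that differ only in an ending like _2 or _b are one class to them, and where a whole thing is asked for, a point or a joint stands for the part that bears it (a point fixed in the world has none). Each returns a list of dicts, best first, with "score" (0 to 1); they miss things now and then, are a little off and sometimes report something else, mostly with a low value. They report only what shows in the picture. A call takes as long as a camera call.
- recognise(label, camera): "box" ([left, top, right, bottom] in pixels, round what is visible of it).
- outline_of(label, camera): "mask" (400x640 bool, what is visible of it) and "box" ([left, top, right, bottom] in pixels, round what is visible of it).
- pinpoint(label, camera): "location" ([row, column] in pixels: a listed point, or the origin of a listed thing).
The state is a dict: "time_s": time; "joints": joint angles; "qd": joint speeds; "joint_torque": joint torques, N m; "tcp_pos": TCP position; "eef_rot": TCP orientation; "contact_force": force on the tool from outside, world axes, zero at the start; "moment": the same for the moment, N m; "gripper_width": finger opening in m; "gripper_force": force on a finger pad.
Only numpy, scipy, OpenCV 4.12 (cv2) and the standard library are available. Lean on these libraries where they do the work, as an engineer would, in place of code of your own. Each camera call takes 0.05 s, during which the arm holds its last target. There are 200 camera calls.

## Working session

There is one attempt and no reset: what is moved stays moved. The work goes in short steps, Python scripts to look and compute and a tool call to move; the robot and the scene stay as the last step left them, time stands still between calls to the robot, and variables do not carry over. Pictures are saved under pics/ and viewed, at most 10 in all, crops included, and the job is handed in when it is done.

Besides the shell and the picture viewer there is one more tool, called by a JSON object that holds its "name" and its "arguments". move_arm: Moves the arm, as the interface text tells. Its arguments: {"type":"object","properties":{"targets":{"type":"array","items":{"type":"array"}},"jaw":{"type":"number"},"squeeze":{"type":"number"}},"required":["targets"]}

```bash
ls; mkdir -p pics; cat > h.py <<'E'
import numpy as np, cv2
from plant import r, viewer, recognise, outline_of, pinpoint
from scipy.spatial.transform import Rotation as Ro
E
python3 - <<'E'
from h import *
for c in ("scene","top"):
    d=viewer.capture(c); cv2.imwrite(f"pics/{c}0.png",d["image"])
    np.savez(f"cal_{c}.npz",K=d["intrinsics"],T=d["camera_from_world"])
    print(c,d["intrinsics"].round(1).tolist(),d["camera_from_world"].round(3).tolist(),[k for k in d])
    for n in ("tool_arm","grip","claws","stand","slots","catch","spine_top","spray_can","blue_filter","hammer_b"):
        p=pinpoint(n,c); print(n,[(np.round(q["location"],1).tolist(),round(q["score"],2)) for q in p[:2]])
s=r.get_state(); print(s)
E
```

```text
pics
scene [[373.8, 0.0, 322.0], [0.0, 373.8, 197.9], [0.0, 0.0, 1.0]] [[0.449, -0.894, -0.013, -0.442], [0.458, 0.218, 0.862, -0.274], [-0.767, -0.393, 0.507, -0.586], [0.0, 0.0, 0.0, 1.0]] ['image', 'intrinsics', 'camera_from_world']
tool_arm [([231.2, 353.1], 0.81)]
grip [([215.1, 332.3], 0.67)]
claws [([213.1, 352.6], 0.62)]
stand [([204.0, 240.5], 0.73)]
slots [([173.7, 237.6], 0.97)]Traceback (most recent call last):
  File "<stdin>", line 7, in <module>
ValueError: it knows: blue_filter, claws, grip, hammer, slots, spine_top, spray_can, stand, tool_arm
```

```bash
python3 - <<'E'
from h import *
for c in ("scene","top"):
    d=viewer.capture(c); cv2.imwrite(f"pics/{c}0.png",d["image"])
    np.savez(f"cal_{c}.npz",K=d["intrinsics"],T=d["camera_from_world"])
    print(c,d["intrinsics"].round(1).tolist(),d["camera_from_world"].round(3).tolist())
    for n in ("tool_arm","grip","claws","stand","slots","spine_top","spray_can","blue_filter","hammer"):
        p=pinpoint(n,c); print(n,[(np.round(q["location"],1).tolist(),round(q["score"],2)) for q in p[:2]])
s=r.get_state(); print(s, r.grip_point_offset)
E
```

```text
scene [[373.8, 0.0, 322.0], [0.0, 373.8, 197.9], [0.0, 0.0, 1.0]] [[0.449, -0.894, -0.013, -0.442], [0.458, 0.218, 0.862, -0.274], [-0.767, -0.393, 0.507, -0.586], [0.0, 0.0, 0.0, 1.0]]
tool_arm [([233.9, 353.0], 0.62)]
grip [([216.6, 332.6], 0.71)]
claws [([214.1, 349.8], 0.95)]
stand [([205.6, 241.8], 0.78)]
slots [([170.7, 235.7], 0.65)]
spine_top [([192.6, 352.5], 0.59)]
spray_can [([214.1, 376.2], 0.71)]
blue_filter [([243.7, 453.3], 0.96), ([169.9, 237.8], 0.36)]
hammer [([310.2, 423.4], 0.8)]
top [[478.5, 0.0, 323.6], [0.0, 478.5, 195.7], [0.0, 0.0, 1.0]] [[-0.01, -1.0, -0.001, -0.247], [0.996, -0.011, 0.089, -0.537], [-0.089, -0.0, 0.996, -1.332], [0.0, 0.0, 0.0, 1.0]]
tool_arm [([189.1, 340.5], 0.59)]
grip [([210.4, 331.1], 0.57), ([188.7, 341.2], 0.52)]
claws [([189.4, 340.7], 0.79), ([186.7, 341.2], 0.17)]
stand [([148.7, 347.9], 0.23)]
slots [([192.5, 221.0], 0.63)]
spine_top [([187.2, 341.3], 0.94)]
spray_can [([150.7, 347.8], 0.64), ([196.3, 228.8], 0.22)]
blue_filter [([162.6, 414.9], 0.94)]
hammer [([243.3, 411.2], 0.67)]
{'time_s': 1.3, 'joints': array([-5.74623610e+01,  2.05465215e+01,  6.81054761e-01, -2.96249689e-03,
       -7.01329473e+01, -1.65064672e+01]), 'qd': array([ 0.0439767 , -0.12072272, -0.01545196, -0.02320153, -0.01823301,
        0.01121215]), 'joint_torque': array([-8.10224774e-04, -5.82387471e+01,  2.93287987e+01,  7.00181633e+00,
        1.24808835e-02, -5.89577735e-05]), 'tcp_pos': array([ 0.18639908, -0.64873271,  0.22654322]), 'eef_rot': array([-1.79999271e+02,  3.12199884e-03, -1.63969835e+02]), 'contact_force': array([ 0.23978696, -0.44856168,  0.16789183]), 'moment': array([-0.00926916, -0.02004601,  0.00946608]), 'gripper_force': 0.0, 'gripper_width': 0.08769703754859343} -0.0188
```

View pics/scene0.png

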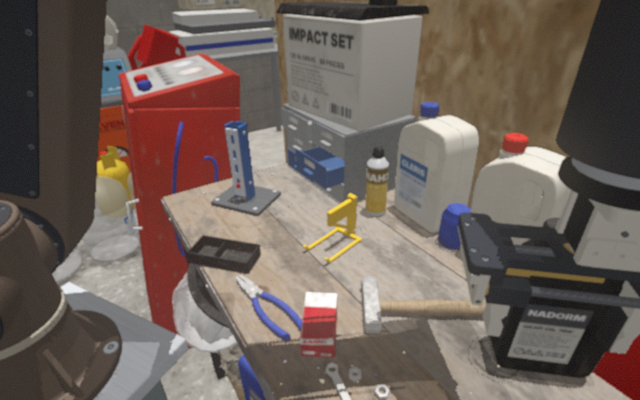

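View pics/top0.png

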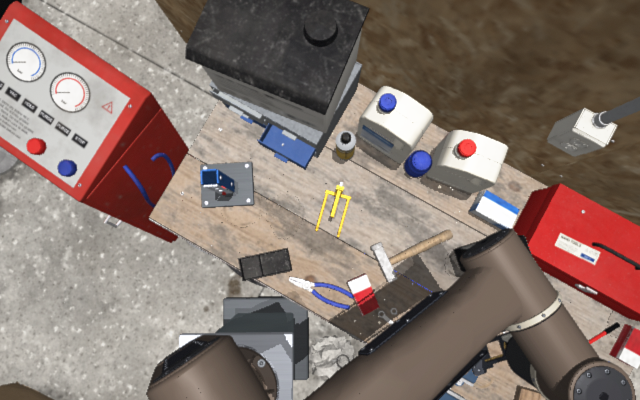

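The scene view has the tool arm at about (335,230) and the stand at about (240,170). In the top view they are at (335,205) and (225,185), and the space around the tool is clear. Next I'll enlarge both.

```bash
python3 - <<'E'
from h import *
a=cv2.imread("pics/scene0.png");b=cv2.imread("pics/top0.png")
def c(im,x,y): return cv2.resize(im[y:y+100,x:x+130],(390,300),interpolation=cv2.INTER_CUBIC)
cv2.imwrite("pics/crop0.png",np.vstack([np.hstack([c(a,190,115),c(a,285,170)]),np.hstack([c(b,170,140),c(b,280,150)])]))
def tri(ps,po):
    A=[]
    for n,(v,u) in (("scene",ps),("top",po)):
        z=np.load(f"cal_{n}.npz"); P=z["K"]@np.diag([1,-1,-1])@z["T"][:3]
        A+= [u*P[2]-P[0], v*P[2]-P[1]]
    X=np.linalg.svd(np.array(A))[2][-1]; return (X[:3]/X[3]).round(4)
for n,p,q in (("tool",(232.5,353),(189.1,340.5)),("grip",(216,332.5),(210.4,331.1)),("claws",(213.6,351),(189.4,340.7)),("spine",(192.6,352.5),(187.2,341.3)),("slots",(172.5,236.5),(192.5,221)),("can",(214,376),(150.7,347.8)),("filter",(243.7,453.3),(162.6,414.9))): print(n,tri(p,q))
E
```

```text
tool [ 0.5543 -0.3007  0.0033]
grip [ 0.4896 -0.2735  0.0807]
claws [ 0.5472 -0.2984  0.0605]
spine [ 0.5477 -0.2988  0.1157]
slots [0.5394 0.0209 0.101 ]
can [ 0.6666 -0.3221 -0.0036]
filter [ 0.6315 -0.5203 -0.0105]
```

View pics/crop0.png

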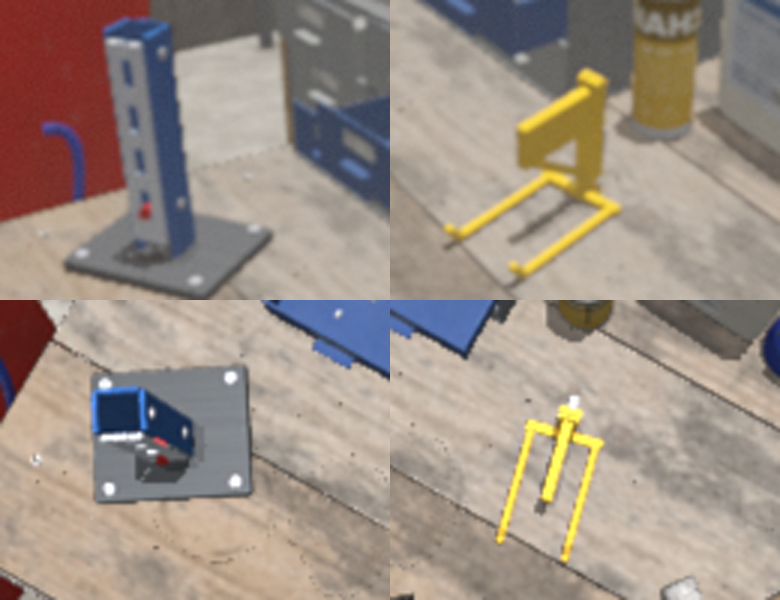

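```bash
cat >> h.py <<'E'
from scipy.optimize import least_squares
CAL={n:np.load(f"cal_{n}.npz") for n in("scene","top")}
def proj(n,X):
    z=CAL[n]; p=z["K"]@np.diag([1,-1,-1])@(z["T"]@np.append(X,1))[:3]; return p[:2]/p[2]
def fit(obs,x0):
    # obs: (cam,(x,y,z) local mm,(u,v)); pose x,y,yaw deg
    def res(p):
        R=Ro.from_euler("z",p[2],degrees=True).as_matrix()
        return np.concatenate([proj(c,R@np.array(l)/1000+[p[0],p[1],0])-uv for c,l,uv in obs])
    s=least_squares(res,x0,x_scale=[.01,.01,3],loss="soft_l1"); print(s.x.round(4)); print(res(s.x).reshape(-1,2).round(1).tolist()); return s.x
E
python3 - <<'E'
from h import *
print("tool")
fit([("scene",(0,0,0),(353,232.5)),("scene",(-66,0,80),(332.5,216)),("scene",(0,0,46),(351,213.6)),("scene",(-5.5,0,105),(352.5,192.6)),
("top",(0,0,0),(340.5,189.1)),("top",(-66,0,80),(331.1,210.4)),("top",(-5.5,0,105),(341.3,187.2)),("top",(-128,32,18),(317,230)),("top",(-128,-32,18),(338.7,235.7)),
("scene",(-128,32,20),(285+60/3,170+228/3)),("scene",(-128,-32,20),(285+125/3,170+265/3))],[.554,-.3,-15])
print("stand")
fit([("top",(90,75,12),(201,165)),("top",(90,-75,12),(251,161.7)),("top",(-35,-75,12),(254.3,205)),("top",(-35,75,12),(202.3,207.3)),
("scene",(-35,75,12),(212.3,203.3)),("scene",(-35,-75,12),(258.3,212.7)),("scene",(90,-75,12),(280,192.7)),
("scene",(0,0,96),(236.5,172.5)),("top",(0,0,96),(221,192.5))],[.54,.02,0])
E
```

```text
tool
[  0.5545  -0.2971 -15.4633]
[[-1.0, 0.7], [1.7, 0.6], [1.6, 3.5], [-0.7, 3.5], [-1.5, 0.1], [2.7, -0.8], [-1.6, -0.0], [-0.2, -0.8], [-0.0, -0.7], [-0.3, -0.1], [-0.1, -0.0]]
stand
[0.5422 0.0217 3.3247]
[[-1.0, -0.0], [1.1, -0.3], [0.3, -0.3], [-0.3, 1.0], [-2.7, -0.8], [-0.7, 1.3], [1.3, -1.1], [0.1, 1.2], [0.4, -1.1]]
```

```bash
cat >> h.py <<'E'
def go(pos,yaw,roll=180,pitch=0):
    s=r.get_state(); R=Ro.from_euler("xyz",s["eef_rot"],degrees=True); T=Ro.from_euler("xyz",[roll,pitch,yaw],degrees=True)
    print("t",s["time_s"],"F",s["contact_force"].round(1)); print("cm",(R.inv().apply(np.array(pos)-s["tcp_pos"])*100).round(2),"rad",(R.inv()*T).as_rotvec().round(3))
E
python3 -c "
from h import *
go([.49,-.278,.17],-195.46)"
```

```text
t 1.3 F [ 0.2 -0.4  0.2]
cm [-39.42  27.25   5.66] rad [0.   0.   0.55]
```

{"name": "move_arm", "arguments": {"targets": [[[-4,2.7,0],[0,0,0.06]],[[-9,6.2,0],[0,0,0.13]],[[-14,9.7,0],[0,0,0.2]],[[-19,13.1,0.5],[0,0,0.27]],[[-24,16.6,1],[0,0,0.34]]], "jaw": 6, "squeeze": 40}}

```text
time_s: 1.92
tcp_pos: [0.3723, -0.4214, 0.2168]
eef_rot: [-180.0, 0.0, 176.4]
contact_force: [1.1, -0.7, 0.8]
gripper_width: 0.0599
gripper_force: 0.0
```

```bash
python3 -c "
from h import *
go([.49,-.278,.15],-195.46)"
```

```text
t 1.925 F [ 1.1 -0.7  0.8]
cm [-10.84  15.05   6.68] rad [-0.     0.001  0.207]
```

{"name": "move_arm", "arguments": {"targets": [[[-3,4.2,1.8],[0,0,0.06]],[[-6,8.3,3.7],[0,0,0.12]],[[-9,12.4,5.5],[0,0,0.18]],[[-10.8,15,6.7],[0,0,0.207]],[[-10.8,15,6.7],[0,0,0.207]]]}}

```text
time_s: 2.55
tcp_pos: [0.4888, -0.2779, 0.1486]
eef_rot: [180.0, -0.1, 164.8]
contact_force: [0.5, -0.6, -0.2]
gripper_width: 0.0599
gripper_force: 0.0
```

```bash
python3 - <<'E'
from h import *
for c in ("scene","top"):
    d=viewer.capture(c); cv2.imwrite(f"pics/{c}1.png",d["image"])
a=cv2.imread("pics/scene1.png");b=cv2.imread("pics/top1.png")
def c(im,x,y): return cv2.resize(im[y:y+120,x:x+100],(400,480),interpolation=cv2.INTER_CUBIC)
cv2.imwrite("pics/crop1.png",np.hstack([c(a,280,150),c(b,290,150)]))
go([.49,-.278,.061],-195.46)
E
```

```text
t 2.65 F [-0.3 -0.3 -0.1]
cm [-0.14  0.2   8.86] rad [-0.    -0.     0.004]
```

View pics/crop1.png

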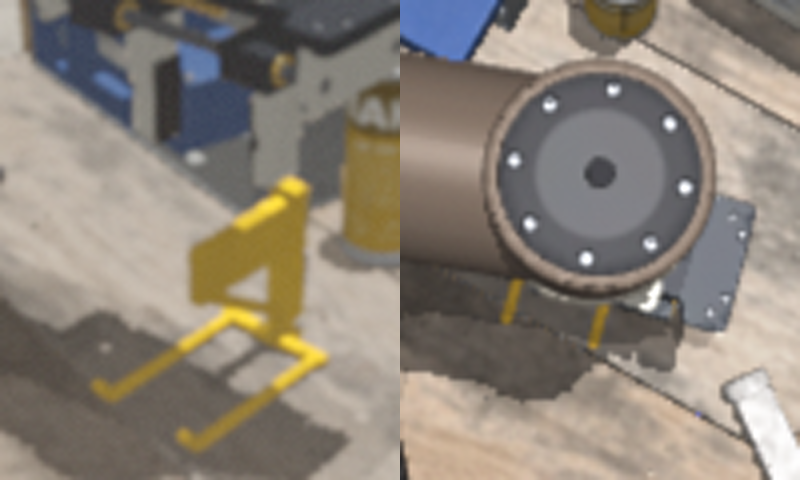

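The tool is undisturbed. The fingers straddle the fin line: left finger at crop (150,110), right finger at (275,130), fin at (230,230). I'll descend now.

{"name": "move_arm", "arguments": {"targets": [[[-0.1,0.2,3],[0,0,0.004]],[[-0.1,0.2,6],[0,0,0.004]],[[-0.1,0.2,8.5],[0,0,0.004]],[[-0.1,0.2,8.8],[0,0,0.004]],[[-0.1,0.2,8.8],[0,0,0.004]]]}}

```text
time_s: 3.28
tcp_pos: [0.4898, -0.2788, 0.0624]
eef_rot: [-180.0, 0.1, 164.4]
contact_force: [-0.0, 0.4, 1.0]
gripper_width: 0.0598
gripper_force: 0.0
```

{"name": "move_arm", "arguments": {"targets": [[[0,0,0],[0,0,0]],[[0,0,0],[0,0,0]],[[0,0,0],[0,0,0]],[[0,0,0],[0,0,0]],[[0,0,0],[0,0,0]]], "jaw": 0, "squeeze": 10}}

```text
time_s: 3.9
tcp_pos: [0.4895, -0.278, 0.0616]
eef_rot: [180.0, 0.0, 164.5]
contact_force: [0.0, 0.2, 0.3]
gripper_width: 0.0157
gripper_force: 0.0
```

{"name": "move_arm", "arguments": {"targets": [[[0,0,0],[0,0,0]],[[0,0,0],[0,0,0]],[[0,0,0],[0,0,0]],[[0,0,0],[0,0,0]]]}}

```text
time_s: 4.4
tcp_pos: [0.4895, -0.278, 0.0615]
eef_rot: [180.0, -0.0, 164.5]
contact_force: [0.1, 0.6, 0.2]
gripper_width: 0.0102
gripper_force: 10.0
```

{"name": "move_arm", "arguments": {"targets": [[[0,0,0],[0,0,0]],[[0,0,0],[0,0,0]],[[0,0,0],[0,0,0]]], "squeeze": 50}}

```text
time_s: 4.78
tcp_pos: [0.4895, -0.278, 0.0615]
eef_rot: [180.0, 0.0, 164.5]
contact_force: [-0.2, 1.6, 0.4]
gripper_width: 0.01
gripper_force: 50.0
```

{"name": "move_arm", "arguments": {"targets": [[[0,0,-1],[0,0,0]],[[0,0,-3],[0,0,0]],[[0,0,-6],[0,0,0]],[[0,0,-9],[0,0,0]],[[0,0,-10],[0,0,0]]]}}

```text
time_s: 5.4
tcp_pos: [0.4903, -0.2783, 0.1637]
eef_rot: [180.0, 0.2, 164.5]
contact_force: [0.2, 0.2, -2.4]
gripper_width: 0.0098
gripper_force: 50.0
```

```bash
python3 - <<'E'
from h import *
print(r.get_state()["gripper_width"])
for c in ("scene","top"):
    d=viewer.capture(c); cv2.imwrite(f"pics/{c}2.png",d["image"])
a=cv2.imread("pics/scene2.png");b=cv2.imread("pics/top2.png")
def c(im,x,y): return cv2.resize(im[y:y+150,x:x+100],(400,600),interpolation=cv2.INTER_CUBIC)
cv2.imwrite("pics/crop2.png",np.hstack([c(a,280,100),c(b,290,130)]))
R=Ro.from_euler("z",3.3,degrees=True).as_matrix(); o=np.array([.5422,.0217,0])
go(o+R@[-.066-.06,0,.050+.018+.061],-176.7)
E
```

```text
0.00984825527832076
t 5.5 F [-0.4  0.3 -3. ]
cm [14.92 26.21  3.32] rad [-0.     0.002 -0.329]
```

View pics/crop2.png

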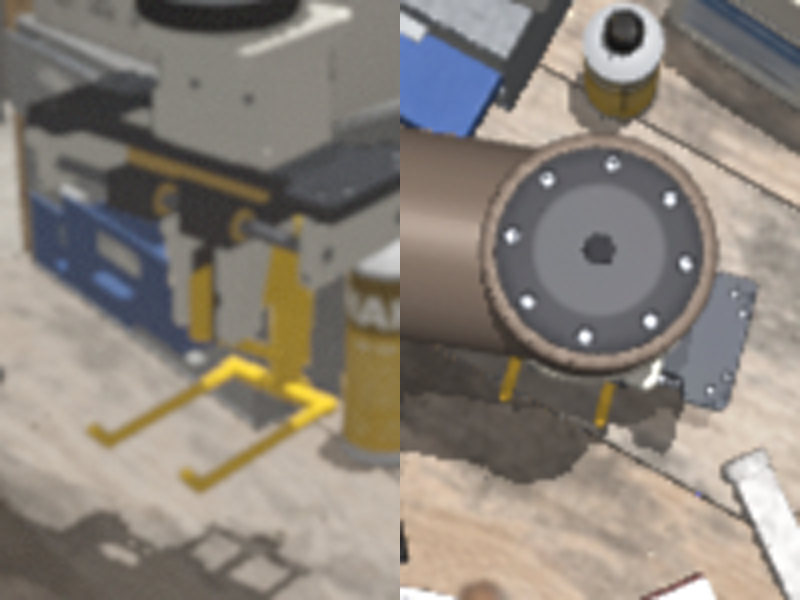

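The arm is held level in the fingers, with prong tips at crop (93,430) and (187,475). Next I'll refine the stand pose from its bolts, slots and catch.

```bash
python3 - <<'E'
from h import *
t=np.mean([cv2.imread(f"pics/top{i}.png").astype(float) for i in (0,1,2)],0)
s=np.mean([cv2.imread(f"pics/scene{i}.png").astype(float) for i in (0,1,2)],0)
def cen(im,u,v,h,f):
    y,x=np.mgrid[v-h:v+h+1,u-h:u+h+1]; p=im[v-h:v+h+1,u-h:u+h+1]; w=f(p); w=np.clip(w-np.median(w)-.35*(w.max()-np.median(w)),0,None)
    return np.array([(w*x).sum(),(w*y).sum()])/w.sum()
br=lambda p:p.min(2); dk=lambda p:-p[:,:,2]; rd=lambda p:p[:,:,2]-p[:,:,0]
B=[cen(t,u,v,4,br) for u,v in((205,168),(247,166),(248,200),(206,203))]
S=[cen(s,u,v,3,dk) for u,v in((236,169),(235,155),(232,139))]; C=cen(s,238,185,3,rd)
print(np.round(B,1).tolist(),np.round(S,1).tolist(),C.round(1))
sg=[(1,1),(1,-1),(-1,-1),(-1,1)]
def res(p,full=1):
    R=Ro.from_euler("z",p[2],degrees=True).as_matrix(); W=lambda *l:R@(np.array(l)/1000)+[p[0],p[1],0]
    e=[proj("top",W(27.5+i*p[3],j*p[4],13))-b for (i,j),b in zip(sg,B)]
    e+=[proj("scene",W(1,0,109+40*k+p[5]))-q for k,q in enumerate(S)]+[proj("scene",W(-3,0,61+p[5]))-C]
    return np.concatenate(e)
q=least_squares(res,[.542,.022,3.3,50,60,0],x_scale=[.01,.01,3,5,5,5],loss="soft_l1"); print(q.x.round(4)); print(res(q.x).reshape(-1,2).round(2).tolist())
# nominal in-hand check
st=r.get_state(); R=Ro.from_euler("z",-15.5,degrees=True).as_matrix()
for l in ((-128,32,20),(-128,-32,20)): print(proj("scene",st["tcp_pos"]+[0,0,-.061]+R@(np.array(l)/1000+[.066,0,0])).round(1))
E
```

```text
[[204.5, 167.8], [246.3, 165.3], [247.8, 199.9], [206.0, 202.4]] [[236.2, 168.2], [234.3, 154.1], [232.1, 139.0]] [238.2 184.6]
[5.45300e-01 2.42000e-02 3.02150e+00 4.98644e+01 5.99730e+01 5.23300e-01]
[[0.22, -0.12], [0.06, -0.26], [0.33, -0.24], [0.17, -0.15], [-0.09, -0.0], [-0.18, -0.25], [-0.12, -0.15], [-0.61, 0.7]]
[302.1 206.8]
[325.3 218.1]
```

```bash
cat >> h.py <<'E'
SO=np.array([.5453,.0242,0]); SR=Ro.from_euler("z",3.0,degrees=True)
def at(dx,dy,h): # tool-arm origin x,y offset from stand (mm), height above nominal locked (mm)
    go(SO+SR.apply(np.array([-66+dx,dy,50+h+61])/1000),-177)
def where():
    s=r.get_state(); p=SR.inv().apply(s["tcp_pos"]-SO)*1000+[66,0,-111]; print("xyz rel",p.round(2),"F stand",SR.inv().apply(s["contact_force"]).round(1),"M",s["moment"].round(2),s["eef_rot"].round(2),s["gripper_width"])
E
python3 -c "
from h import *
at(-50,0,18.5)"
```

```text
t 5.5 F [-0.4  0.3 -3. ]
cm [13.76 26.92  3.28] rad [-0.     0.002 -0.324]
```

{"name": "move_arm", "arguments": {"targets": [[[1.5,3,0.4],[0,0,-0.04]],[[4,8,1],[0,0,-0.1]],[[6.6,13,1.6],[0,0,-0.17]],[[9.2,18,2.2],[0,0,-0.23]],[[11.8,23,2.8],[0,0,-0.29]]]}}

```text
time_s: 6.12
tcp_pos: [0.436, -0.0235, 0.1322]
eef_rot: [-180.0, -0.1, -178.8]
contact_force: [1.5, 0.4, -2.5]
gripper_width: 0.0096
gripper_force: 50.0
```

```bash
python3 -c "
from h import *
at(-50,0,18.5)"
```

```text
t 6.125 F [ 1.5  0.4 -2.5]
cm [0.57 4.18 0.27] rad [-0.    -0.002 -0.032]
```

{"name": "move_arm", "arguments": {"targets": [[[0.3,2,0.1],[0,0,-0.02]],[[0.6,4.2,0.25],[0,0,-0.032]],[[0.6,4.2,0.25],[0,0,-0.032]],[[0.6,4.2,0.25],[0,0,-0.032]]]}}

```text
time_s: 6.62
tcp_pos: [0.4301, 0.0167, 0.1303]
eef_rot: [-180.0, -0.1, -177.1]
contact_force: [-0.2, -0.2, -2.7]
gripper_width: 0.0096
gripper_force: 50.0
```

```bash
python3 - <<'E'
from h import *
at(-30,0,18.5); where()
for c in ("scene","top"):
    d=viewer.capture(c); cv2.imwrite(f"pics/{c}3.png",d["image"])
a=cv2.imread("pics/scene3.png");b=cv2.imread("pics/top3.png")
def c(im,x,y): return cv2.resize(im[y:y+100,x:x+66],(396,600),interpolation=cv2.INTER_CUBIC)
cv2.imwrite("pics/crop3.png",np.hstack([c(a,205,120),c(b,195,145)]))
E
```

```text
t 6.625 F [-0.2 -0.2 -2.7]
cm [-1.94  0.15  0.08] rad [-0.001 -0.001 -0.001]
xyz rel [-49.41  -1.48  19.34] F stand [-0.2 -0.2 -2.7] M [-0.04  0.08  0.01] [-1.7997e+02 -8.0000e-02 -1.7709e+02] 0.009637906718479979
```

View pics/crop3.png

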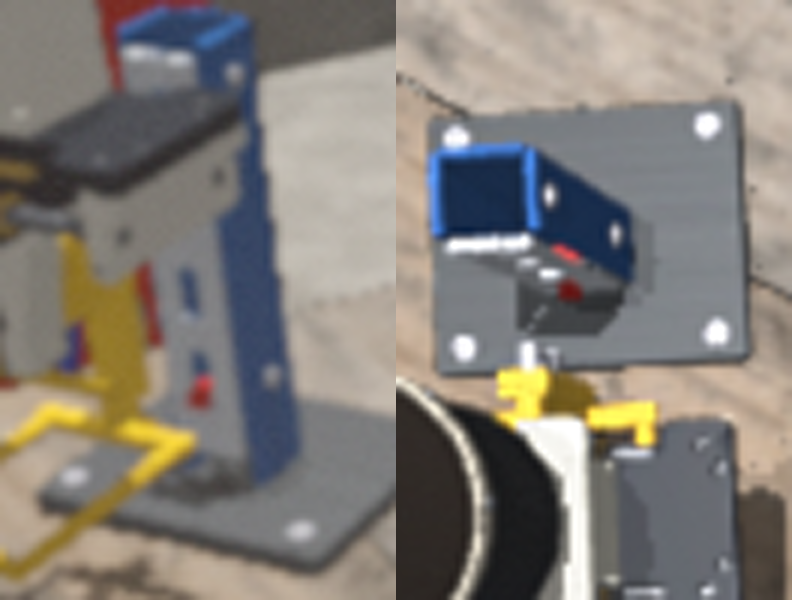

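The claws point squarely at the strip. In the top crop the upper claw tip is at (529,352) and the spine top at about (525,383). The catch sticks out below the slots. I'll compare these against the projections.

```bash
python3 - <<'E'
from h import *
o=SO+SR.apply(np.array([-49.4,-1.5,69.3])/1000)
for n,l in (("clawtip",(9,0,92)),("spinetop",(-5.5,0,105))): print(n,proj("top",o+SR.apply(np.array(l)/1000)).round(1))
b=cv2.imread("pics/top3.png").astype(float)
p=b[197:208,210:226]; print(p.min(2).astype(int))
at(-30,0,18.5)
E
```

```text
clawtip [216.2 203.5]
spinetop [215.3 208.8]
[[124 124 125 125 124  80  64  70 106  90  70  66  65  65  65  63]
 [123 123 122 124 121  79  63  71  79  69  65  64  66  66  65  66]
 [123 123 123 123 122  83  75 103  76  65  64  65  66  65  65  66]
 [124 124 124 126 125 116 112  90  74  69  71  70  71  72  71  72]
 [123 124 124 124 122 125 137 134 117 116 117 116 118 117 117 117]
 [122 124 124 123 124 157 226 234 141 116 130 132 126 126 125 126]
 [124 125 126 124 125 169 252 255 155 122 174 177 132 126 126 126]
 [125 126 125 124 122 166 246 253 148  93 123 154 110 121 125 127]
 [125 123 125 124 130 170 245 250 177 132 109 142  98 108 112 108]
 [110 111 109 105 101 122 199 210 150 109  92 115  80  73  73  75]
 [ 78  78  91  96  94  95 118 122 107  94  60  59  58  58  87 120]]
t 6.725 F [-0.2 -0.3 -2.3]
cm [-1.91  0.18  0.11] rad [-0.    -0.001 -0.002]
```

{"name": "move_arm", "arguments": {"targets": [[[-0.9,0.25,0.1],[0,0,0]],[[-1.9,0.25,0.1],[0,0,0]],[[-2.8,0.25,0.1],[0,0,0]],[[-3.1,0.25,0.1],[0,0,0]],[[-3.1,0.25,0.1],[0,0,0]]]}}

```text
time_s: 7.35
tcp_pos: [0.4615, 0.021, 0.1298]
eef_rot: [-180.0, -0.0, -177.1]
contact_force: [0.1, 0.0, -2.4]
gripper_width: 0.0099
gripper_force: 50.0
```

```bash
python3 -c "
from h import *
where(); at(-8,.7,18.5)"
```

```text
xyz rel [-17.81   1.21  18.84] F stand [ 0.1  0.  -2.4] M [-0.05  0.09 -0.02] [-1.7999e+02 -3.0000e-02 -1.7711e+02] 0.009906426473349581
t 7.35 F [ 0.1  0.  -2.4]
cm [-0.98 -0.05  0.03] rad [-0.    -0.001 -0.002]
```

{"name": "move_arm", "arguments": {"targets": [[[-0.2,-0.05,0.03],[0,0,0]],[[-0.4,-0.05,0.03],[0,0,0]],[[-0.6,-0.05,0.03],[0,0,0]],[[-0.8,-0.05,0.03],[0,0,0]],[[-0.9,-0.05,0.03],[0,0,0]]]}}

```text
time_s: 7.98
tcp_pos: [0.4703, 0.021, 0.1294]
eef_rot: [-180.0, -0.1, -177.1]
contact_force: [-0.9, -0.6, -3.7]
gripper_width: 0.0093
gripper_force: 50.0
```

```bash
python3 -c "
from h import *
where()"
```

```text
xyz rel [-9.1   0.75 18.43] F stand [-1.  -0.6 -3.7] M [-0.03  0.62  0.04] [-1.7999e+02 -5.0000e-02 -1.7710e+02] 0.009266355934534624
```

{"name": "move_arm", "arguments": {"targets": [[[-0.1,0,0],[0,0,0]],[[-0.2,0,0],[0,0,0]],[[-0.2,0,0],[0,0,0]]]}}

```text
time_s: 8.35
tcp_pos: [0.4723, 0.0211, 0.1295]
eef_rot: [-180.0, -0.0, -177.1]
contact_force: [-0.6, 0.2, -6.4]
gripper_width: 0.01
gripper_force: 50.0
```

```bash
python3 -c "
from h import *
where()"
```

```text
xyz rel [-7.08  0.73 18.51] F stand [-0.6  0.2 -6.4] M [-0.08  0.68  0.03] [-1.7999e+02 -4.0000e-02 -1.7710e+02] 0.009983212255472867
```

{"name": "move_arm", "arguments": {"targets": [[[0.1,0,0],[0,0,0]],[[0.1,0,0.1],[0,0,0]],[[0.1,0,0.2],[0,0,0]],[[0.1,0,0.2],[0,0,0]]]}}

```text
time_s: 8.85
tcp_pos: [0.472, 0.0213, 0.1282]
eef_rot: [180.0, 0.1, -177.1]
contact_force: [-0.1, 0.3, -2.3]
gripper_width: 0.0095
gripper_force: 50.0
```

```bash
python3 -c "
from h import *
where()"
```

```text
xyz rel [-7.32  0.95 17.19] F stand [-0.   0.3 -2.3] M [-0.01  0.04 -0.01] [ 1.7999e+02  7.0000e-02 -1.7707e+02] 0.009536379608266718
```

{"name": "move_arm", "arguments": {"targets": [[[-0.1,0,0],[0,0,0]],[[-0.2,0,0],[0,0,0]],[[-0.3,0,0],[0,0,0]],[[-0.4,0,0],[0,0,0]],[[-0.4,0,0],[0,0,0]]]}}

```text
time_s: 9.48
tcp_pos: [0.4756, 0.0214, 0.1277]
eef_rot: [-180.0, -0.0, -177.1]
contact_force: [-0.7, -0.1, -2.0]
gripper_width: 0.0099
gripper_force: 50.0
```

```bash
python3 -c "
from h import *
where()"
```

```text
xyz rel [-3.76  0.8  16.75] F stand [-0.7 -0.  -2. ] M [ 0.    0.03 -0.04] [-180.     -0.   -177.09] 0.009909757739112547
```

{"name": "move_arm", "arguments": {"targets": [[[-0.1,0,0],[0,0,0]],[[-0.2,0,0],[0,0,0]],[[-0.3,0,0],[0,0,0]],[[-0.3,0,0],[0,0,0]]]}}

```text
time_s: 9.98
tcp_pos: [0.4772, 0.0211, 0.1272]
eef_rot: [-180.0, -0.1, -177.1]
contact_force: [-4.9, -0.1, -1.6]
gripper_width: 0.0097
gripper_force: 50.0
```

```bash
python3 -c "
from h import *
where()"
```

```text
xyz rel [-2.13  0.49 16.24] F stand [-4.9  0.2 -1.6] M [0.11 1.76 0.04] [-1.7997e+02 -1.5000e-01 -1.7711e+02] 0.009721284159572558
```

{"name": "move_arm", "arguments": {"targets": [[[0.1,0,0.1],[0,0,0]],[[0.1,0,0.2],[0,0,0]],[[0.1,0,0.3],[0,0,0]],[[0.1,0,0.4],[0,0,0]],[[0.1,0,0.4],[0,0,0]]]}}

```text
time_s: 10.6
tcp_pos: [0.4772, 0.0214, 0.1235]
eef_rot: [-180.0, -0.0, -177.1]
contact_force: [-4.5, -0.1, -2.9]
gripper_width: 0.0091
gripper_force: 50.0
```

```bash
python3 -c "
from h import *
where()"
```

```text
xyz rel [-2.11  0.74 12.52] F stand [-4.5  0.1 -2.9] M [-0.12  1.33 -0.07] [-1.7999e+02 -3.0000e-02 -1.7709e+02] 0.009123534619994815
```

{"name": "move_arm", "arguments": {"targets": [[[0.05,0,0.1],[0,0,0]],[[0.05,0,0.2],[0,0,0]],[[0.05,0,0.3],[0,0,0]],[[0.05,0,0.3],[0,0,0]]]}}

```text
time_s: 11.1
tcp_pos: [0.4773, 0.0214, 0.1212]
eef_rot: [-180.0, 0.0, -177.1]
contact_force: [-4.5, -0.7, 3.8]
gripper_width: 0.0101
gripper_force: 50.0
```

```bash
python3 -c "
from h import *
where()"
```

```text
xyz rel [-2.09  0.81 10.18] F stand [-4.5 -0.5  3.8] M [-0.15  1.63 -0.02] [-1.8000e+02  4.0000e-02 -1.7707e+02] 0.010064203543600556
```

{"name": "move_arm", "arguments": {"targets": [[[0,0,0.1],[0,0,0]],[[0,0,0.2],[0,0,0]],[[0,0,0.3],[0,0,0]],[[0,0,0.3],[0,0,0]]], "squeeze": 60}}

```text
time_s: 11.6
tcp_pos: [0.4771, 0.0214, 0.1184]
eef_rot: [-180.0, 0.0, -177.1]
contact_force: [-6.8, -0.4, 6.5]
gripper_width: 0.0098
gripper_force: 60.0
```

```bash
python3 -c "
from h import *
where()"
```

```text
xyz rel [-2.21  0.74  7.38] F stand [-6.8 -0.1  6.5] M [-0.11  2.17  0.03] [-1.7999e+02  3.0000e-02 -1.7707e+02] 0.009762563549200036
```

{"name": "move_arm", "arguments": {"targets": [[[0,0,0.1],[0,0,0]],[[0,0,0.2],[0,0,0]],[[0,0,0.3],[0,0,0]],[[0,0,0.3],[0,0,0]]]}}

```text
time_s: 12.1
tcp_pos: [0.4755, 0.021, 0.1143]
eef_rot: [-180.0, -0.2, -177.1]
contact_force: [-4.8, -0.9, -3.8]
gripper_width: 0.0097
gripper_force: 60.0
```

```bash
python3 -c "
from h import *
where()"
```

```text
xyz rel [-3.86  0.5   3.32] F stand [-4.9 -0.7 -3.8] M [-0.02  1.99  0.04] [-1.7998e+02 -1.5000e-01 -1.7712e+02] 0.009662343277654665
```

{"name": "move_arm", "arguments": {"targets": [[[0,0,0.1],[0,0,0]],[[0,0,0.2],[0,0,0]],[[0,0,0.2],[0,0,0]]]}}

```text
time_s: 12.48
tcp_pos: [0.4755, 0.021, 0.1119]
eef_rot: [-180.0, -0.2, -177.1]
contact_force: [-5.7, -0.8, -1.5]
gripper_width: 0.0096
gripper_force: 60.0
```

```bash
python3 -c "
from h import *
where()"
```

```text
xyz rel [-3.85  0.43  0.94] F stand [-5.7 -0.5 -1.5] M [-0.12  2.36 -0.04] [-1.7997e+02 -1.7000e-01 -1.7712e+02] 0.009620404813908868
```

{"name": "move_arm", "arguments": {"targets": [[[0,0,0.1],[0,0,0]],[[0,0,0.2],[0,0,0]],[[0,0,0.2],[0,0,0]]]}}

```text
time_s: 12.85
tcp_pos: [0.4773, 0.0215, 0.1107]
eef_rot: [180.0, 0.0, -177.1]
contact_force: [-2.4, 0.1, -3.2]
gripper_width: 0.0094
gripper_force: 60.0
```

```bash
python3 -c "
from h import *
where()"
```

```text
xyz rel [-2.09  0.87 -0.25] F stand [-2.4  0.2 -3.2] M [-0.1   0.74 -0.01] [ 1.8000e+02  2.0000e-02 -1.7709e+02] 0.009365935332045269
```

{"name": "move_arm", "arguments": {"targets": [[[0,0,0.05],[0,0,0]],[[0,0,0.1],[0,0,0]],[[0,0,0.15],[0,0,0]],[[0,0,0.15],[0,0,0]]]}}

```text
time_s: 13.35
tcp_pos: [0.4772, 0.0215, 0.1093]
eef_rot: [180.0, 0.0, -177.1]
contact_force: [-0.9, 0.3, -2.2]
gripper_width: 0.0096
gripper_force: 60.0
```

```bash
python3 -c "
from h import *
where()"
```

```text
xyz rel [-2.11  0.86 -1.67] F stand [-0.9  0.4 -2.2] M [-0.02  0.53 -0.06] [ 1.7999e+02  3.0000e-02 -1.7709e+02] 0.009581569561981883
```

{"name": "move_arm", "arguments": {"targets": [[[0,0,0.05],[0,0,0]],[[0,0,0.1],[0,0,0]],[[0,0,0.15],[0,0,0]],[[0,0,0.15],[0,0,0]]]}}

```text
time_s: 13.85
tcp_pos: [0.4772, 0.0214, 0.1088]
eef_rot: [-180.0, 0.0, -177.1]
contact_force: [-6.4, -0.0, 11.6]
gripper_width: 0.0098
gripper_force: 60.0
```

```bash
python3 -c "
from h import *
where()"
```

```text
xyz rel [-2.19  0.78 -2.19] F stand [-6.4  0.3 11.6] M [0.12 2.39 0.03] [-1.8000e+02  4.0000e-02 -1.7706e+02] 0.009841670327770365
```

{"name": "move_arm", "arguments": {"targets": [[[0,0,0.03],[0,0,0]],[[0,0,0.03],[0,0,0]],[[0,0,-0.1],[0,0,0]],[[0,0,-0.25],[0,0,0]],[[0,0,-0.25],[0,0,0]]]}}

```text
time_s: 14.48
tcp_pos: [0.4772, 0.0215, 0.1102]
eef_rot: [180.0, 0.0, -177.1]
contact_force: [-0.1, -0.2, -1.9]
gripper_width: 0.0099
gripper_force: 60.0
```

```bash
python3 -c "
from h import *
where()"
```

```text
xyz rel [-2.1   0.89 -0.77] F stand [-0.1 -0.2 -1.9] M [-0.01  0.21 -0.04] [ 1.7999e+02  2.0000e-02 -1.7709e+02] 0.009907792140275122
```

{"name": "move_arm", "arguments": {"targets": [[[0,0,-0.1],[0,0,0]],[[0,0,-0.15],[0,0,0]],[[0,0,-0.15],[0,0,0]]]}}

```text
time_s: 14.85
tcp_pos: [0.4767, 0.0214, 0.1111]
eef_rot: [-180.0, -0.1, -177.1]
contact_force: [2.8, 0.2, -11.6]
gripper_width: 0.0096
gripper_force: 60.0
```

```bash
python3 -c "
from h import *
where()"
```

```text
xyz rel [-2.65  0.82  0.12] F stand [  2.8   0.  -11.6] M [ 0.18 -0.62  0.05] [-1.800e+02 -5.000e-02 -1.771e+02] 0.009563457361554034
```

The catch resists lifting by 9 N, so it is locked. I'll press back down to home and let go.

{"name": "move_arm", "arguments": {"targets": [[[0,0,0.1],[0,0,0]],[[0,0,0.2],[0,0,0]],[[0,0,0.3],[0,0,0]],[[0,0,0.4],[0,0,0]],[[0,0,0.4],[0,0,0]]]}}

```text
time_s: 15.48
tcp_pos: [0.4772, 0.0214, 0.1089]
eef_rot: [-180.0, 0.1, -177.1]
contact_force: [-5.5, 0.1, 8.3]
gripper_width: 0.0097
gripper_force: 60.0
```

```bash
python3 -c "
from h import *
where()"
```

```text
xyz rel [-2.16  0.76 -2.13] F stand [-5.5  0.4  8.3] M [0.1  1.78 0.04] [-1.8000e+02  5.0000e-02 -1.7706e+02] 0.009743325120993802
```

{"name": "move_arm", "arguments": {"targets": [[[0,0,-0.07],[0,0,0]],[[0,0,-0.07],[0,0,0]]], "squeeze": 10}}

```text
time_s: 15.72
tcp_pos: [0.4772, 0.0214, 0.1089]
eef_rot: [-180.0, 0.0, -177.1]
contact_force: [-4.3, -0.5, 5.1]
gripper_width: 0.0102
gripper_force: 10.0
```

{"name": "move_arm", "arguments": {"targets": [[[0,0,0],[0,0,0]],[[0,0,0],[0,0,0]],[[0,0,0],[0,0,0]],[[0,0,0],[0,0,0]],[[0,0,0],[0,0,0]]], "jaw": 5}}

```text
time_s: 16.35
tcp_pos: [0.477, 0.0214, 0.1084]
eef_rot: [-180.0, 0.0, -177.1]
contact_force: [-0.1, 0.3, -0.1]
gripper_width: 0.0489
gripper_force: 0.0
```

{"name": "move_arm", "arguments": {"targets": [[[0,0,-1],[0,0,0]],[[0.3,0,-3],[0,0,0]],[[1,0,-6],[0,0,0]],[[2,0,-10],[0,0,0]],[[3,0,-13],[0,0,0]]]}}

```text
time_s: 16.98
tcp_pos: [0.4471, 0.0199, 0.2409]
eef_rot: [180.0, 0.1, -177.1]
contact_force: [0.2, 1.2, -0.3]
gripper_width: 0.0501
gripper_force: 0.0
```

{"name": "move_arm", "arguments": {"targets": [[[0,-4,0],[0,0,0]],[[0,-9,0],[0,0,0]],[[0,-14,0],[0,0,0]],[[0,-18,0],[0,0,0]],[[0,-18,0],[0,0,0]]]}}

```text
time_s: 17.6
tcp_pos: [0.4559, -0.162, 0.2389]
eef_rot: [-180.0, -0.0, -177.3]
contact_force: [-0.5, 0.1, 1.0]
gripper_width: 0.0501
gripper_force: 0.0
```

```bash
python3 - <<'E'
from h import *
where()
for c in ("scene","top"):
    d=viewer.capture(c); cv2.imwrite(f"pics/{c}4.png",d["image"])
a=cv2.imread("pics/scene4.png");b=cv2.imread("pics/top4.png")
def c(im,x,y): return cv2.resize(im[y:y+100,x:x+66],(396,600),interpolation=cv2.INTER_CUBIC)
cv2.imwrite("pics/crop4.png",np.hstack([c(a,205,120),c(b,195,160)]))
E
```

```text
xyz rel [ -32.98 -181.31  127.92] F stand [-0.5  0.2  1. ] M [ 0.09 -0.    0.01] [-179.98   -0.   -177.29] 0.05007915125218817
```

View pics/crop4.png

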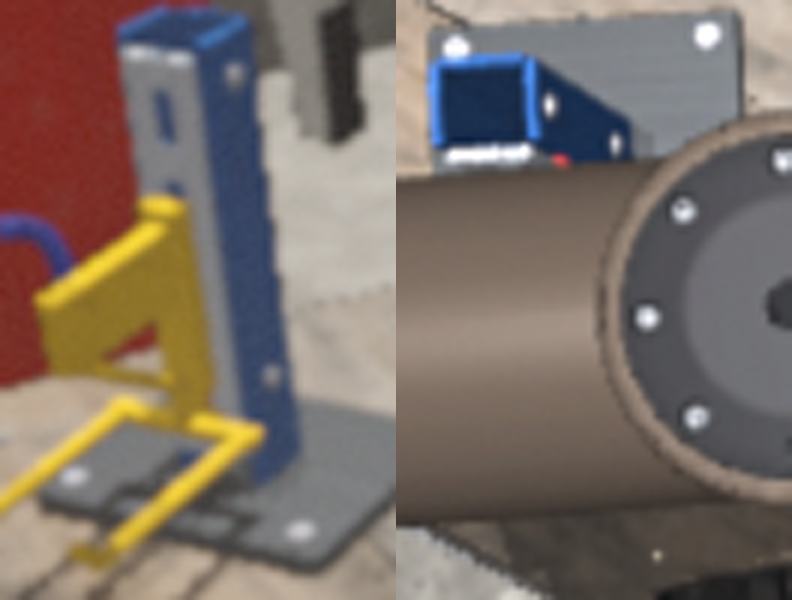

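The arm hangs flush against the strip. The spare slot at crop (165,115) is free, the claws sit in the two lower slots, and the gripper is clear. Handing in.

```bash
python3 -c "
from h import *
print(r.close_job())"
```

```text
the job is handed in; nothing more can be done
None
```

The tool arm is hooked into the two slots above the catch, fully home and released. The catch held against a gentle test lift of about 9 N before I let go, the highest press reading was about 14 N, and I handed the job in at about 18 s.

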